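Lock the grinder cup on its base and hold it running

TASK

A spice jar has been left standing in the socket of the spice grinder: lift it out and stand it upright on the bare worktop, well clear of the grinder. Then set the metal grinder cup in the socket with its two pins in the two gaps, press it down against the spring and twist it clockwise (seen from above) about a quarter turn until it will go no further. It springs back when let go, so finish with the gripper still holding the cup there, fully turned; leave everything else on the worktop where it is.

Things in the scene. Friction and masses are not known exactly. Their poses are not given: they have to be found in the camera images.
- grinder: Motor base of a spice grinder: black, round, 128 mm across, 70 mm high, fixed. Origin at the centre of its underside, z up. In its top a round well 80 mm across under an 8 mm thick grey lip, which has a 55 mm hole and two 16 mm wide gaps, facing each other along the base's x axis (half a turn makes no difference). A small rocker switch is on its -x side.
- socket (a point): Centre of the hole in the grey lip, level with the base's top, 70 mm above the worktop; axes as the base: the gaps lie along +x and -x, with a small steel mark on the rim beside each. The sprung plate in the well lies 12 mm below this point when not pressed.
- press (a joint): How far the sprung plate is pressed down, m: 0 up, 0.012 at the bottom stop; 5 N start it, 10 N reach the stop. The pins of a cup standing on the plate come free below the lip at 0.007; press to about 0.010 before turning. Once turned, the lip keeps the cup from rising.
- turn (a joint): How far the plate has turned clockwise from above, rad: 0 at rest, 1.33 at its stop; a spring pushes back, 0.15 N m at the start, 0.38 at the stop. Two dogs just clockwise of the gaps catch the cup's pins after the cup has turned some 0.1 rad, so the cup turns about 1.45 rad in all.
- cup: Grinder cup: closed upright metal cylinder, 50 mm diameter, 83 mm high, 0.15 to 0.29 kg, loose on the worktop, right way up for fitting. Origin at the centre of its foot, z up. Two round pins 10 mm thick stick out along its x axis to 37 mm from the axis, their middle 6 mm above the foot. A raised bar on top (40 x 6 x 4 mm) lies along x. Half a turn makes no difference.
- cup_grip (a point): On the cup's axis, 55 mm above its foot: where to grip it round its sides from above, in any direction. When seated and pressed, the top of the grinder's lip comes 19 to 24 mm above the cup's foot. Axes as the cup.
- spice_jar: The spice jar that stands in the grinder's socket, on the sprung plate: round, 44 mm diameter, 96 mm high, 0.08 to 0.14 kg, dark lid (the lid is fixed to it). Origin at the centre of its underside, z up. Grip it by its sides from above, about 75 mm above its underside.
- matchbox: Bystander: large matchbox, 112 x 66 x 24 mm, lying on the worktop between the two places where the grinder and the cup may stand (which of the two is on which side varies). Origin at the centre of its underside.
- garlic: Bystander: garlic bulb, 60 mm across, 59 mm high, behind right. Origin under its middle.
- jar_b: Bystander: another spice jar of the same shape, 44 x 96 mm, standing on the worktop at the right. Origin under its middle.
- jar_c: Bystander: a third spice jar, 44 x 96 mm, standing on the worktop at the right. Origin under its middle.
- ramekin: Bystander: white ramekin, 68 mm across, 36 mm high, behind right. Origin under its middle.
- notebook: Bystander: dark notebook, 148 x 110 x 16 mm, lying near at the left. Origin under its middle.

How it is judged:
By the outcome, as a careful person would: the job done as asked, in the order asked, and still so for the second after the job is handed in, while the arm keeps its last pose, push and grip.
It also fails if it takes over 61 s, if anything falls off the work surface, if the arm or the gripper's body presses on something with over 40 N, if the wrist force passes 120 N, or if a joint passes its speed limit or range.

ROBOT

A 6-joint arm with a two-finger parallel gripper is mounted at the origin on the work surface; the furniture and walls round the work are solid. World frame = base frame: x ahead of the robot, y to its left, z up, the work surface at z = 0. Lengths are in m, angles in rad, forces in N, time in s.
With the tool pointing down it reaches from about 0.25 to 0.725 m from the base axis. Payload 4 kg.
Tool frame: the origin (TCP) lies midway between the tips of the shut fingers; the grasp point (between the pads) lies 19 mm behind it; z points along the fingers, y is the line along which they close (so a half turn about z gives the same grasp; the last joint's range is limited). The gripper opens to 85 mm and grips with 20 to 120 N. Pads are 22 mm wide; open, the fingers measure 114 mm over their backs; the gripper's body (76 mm by 85 mm) begins 54 mm behind the grasp point. The pads swing forward as they close: fully open they stand 13 mm farther back than shut.
Start: joints at [1.269, 0.241, 0.005, 1.335, 0, 1.571], TCP at [0.149, 0.477, 0.231] pointing down, gripper open.
Joint ranges: [-2.72, 2.72], [-1.05, 1.87], [-1.09, 1.28], [-1.99, 2.15], [-1.42, 1.44], [-3.14, 3.14]. Speed limits (rad/s): [2.79, 2.79, 3.14, 3.14, 3.14, 3.14].

INTERFACE

Orientations are given as a unit quaternion [x, y, z, w].
In Python, from workcell import monitor, vision, job gives the robot as it stands.
- The arm moves only by the tool move_arm, never from a script. Its argument "moves" is a list that holds one entry, the list of rows, each a list of 5 numbers: the shift along the world's x, y, z in m, then the turn about the world's z in degrees, then the opening in per cent of the stroke, from 0 (shut) to 100 (fully open). In form: [[[x, y, z, turn, gripper], ...]]. A call has 1 to 5 rows; each row is the pose to reach, as a shift and turn from the pose commanded when the call began; what a row does not reach only later rows make up. A row lasts 1/8 s, in which the tool goes at most 62.5 mm and 10.7 degrees, less where a joint would pass 70% of its speed; a pose out of reach is approached as far as the arm can. A call with a gripper value outside its range is refused whole. The fingers move at their own pace and stop on an object; the grip force is fixed at half the most. Time passes only in rows, so rows that repeat a pose let the fingers close. It gives the time, the measured TCP pose, the force, the opening and the grip force at its end, in the units of the state.
- monitor.get_obs(): the state, without advancing time (a new reading comes with each control period).
- vision.camera(name): name is "scene" or "side" or "wrist"; returns a dict with "color" (480x640x3 uint8, red, green, blue), "camera_matrix" (3x3 intrinsics, pixels), "eye" and "attitude" of the camera in the world; the wrist camera has in their place "hand_eye" (4x4, takes a point from camera to tool coordinates, whose origin is the TCP and whose axes are the flange's). Camera axes: x right, y up, looking along -z (the intrinsics and any distortion apply to the point x, -y, -z); pixel columns grow to the right and rows downward; lengths in m; the calibration is good to about 2 mm. A picture is of the moment at which its call begins: read the wrist's pose just before it. There is no depth.
- job.job_done(): hands the job in; it is judged then, once.
The state is a dict: "clock": time; "joint_pos": joint angles; "joint_vel": joint speeds; "tau": joint torques, N m; "eef_pos": TCP position; "tool_rot": TCP orientation; "ft_force": force on the tool from outside, world axes, zero at the start; "ft_torque": the same for the moment, N m; "grip_width": finger opening in m; "grasp_force": force on a finger pad.
Only numpy, scipy, OpenCV 4.12 (cv2) and the standard library are available. Lean on these libraries where they do the work, as an engineer would, in place of code of your own. Each camera call takes 0.05 s, during which the arm holds its last target. There are 200 camera calls.

## Working session

There is one attempt and no reset: what is moved stays moved. The work goes in short steps, Python scripts to look and compute and a tool call to move; the robot and the scene stay as the last step left them, time stands still between calls to the robot, and variables do not carry over. Pictures are saved under pics/ and viewed, at most 10 in all, crops included, and the job is handed in when it is done.

Besides the shell and the picture viewer there is one more tool, called after "Call:" as a command line: name --argument value ..., lists and objects as JSON in quotes. move_arm: Moves the arm, as the interface text tells. Its arguments: {"type":"object","properties":{"moves":{"type":"array","items":{"type":"array","items":{"type":"array","items":{"type":"number"}}}}},"required":["moves"]}

```bash
mkdir -p pics
cat > h.py <<'E'
import numpy as np, cv2
from workcell import monitor, vision, job
from scipy.spatial.transform import Rotation as R
def snap(name,fn):
    o=monitor.get_obs(); c=vision.camera(name); cv2.imwrite('pics/'+fn+'.png',c['color'][:,:,::-1])
    K=np.array(c['camera_matrix'])
    if 'hand_eye' in c:
        T=np.eye(4);T[:3,:3]=R.from_quat(o['tool_rot']).as_matrix();T[:3,3]=o['eef_pos']
        M=T@np.array(c['hand_eye']); Rm,e=M[:3,:3],M[:3,3]
    else:
        e=np.array(c['eye']); a=np.array(c['attitude']); Rm=a if a.shape==(3,3) else R.from_quat(a).as_matrix()
    np.savez('pics/'+fn+'.npz',K=K,Rm=Rm,e=e); return c,o
def pix(fn,u,v,z):
    d=np.load('pics/'+fn+'.npz'); p=np.linalg.inv(d['K'])@[u,v,1.]
    r=d['Rm']@[p[0],-p[1],-p[2]]; t=(z-d['e'][2])/r[2]; return d['e']+t*r
def proj(fn,P):
    d=np.load('pics/'+fn+'.npz'); q=d['Rm'].T@(np.array(P)-d['e']); q=d['K']@[q[0],-q[1],-q[2]]; return q[:2]/q[2]
E
python3 - <<'E'
from h import *
c,o=snap('scene','s1'); print({k:v for k,v in c.items() if k!='color'}); print(o)
c,o=snap('side','d1');print({k:v for k,v in c.items() if k!='color'})
c,o=snap('wrist','w1');print({k:v for k,v in c.items() if k!='color'})
E
```

```text
{'camera_matrix': array([[459.51285168,   0.        , 322.20082088],
       [  0.        , 459.51285168, 234.1637473 ],
       [  0.        ,   0.        ,   1.        ]]), 'eye': array([ 0.01667253, -0.60015011,  0.87396617]), 'attitude': array([ 0.32956042, -0.12862022, -0.32674233,  0.87640528])}
{'clock': 0.0, 'joint_pos': array([ 1.26896783e+00,  2.41437042e-01,  3.69626155e-03,  1.33520987e+00,
       -4.42762412e-06,  1.57082308e+00]), 'joint_vel': array([-1.75265774e-03,  7.83537218e-05, -6.72658542e-04, -8.79469287e-04,
        1.89799896e-04,  1.87434400e-04]), 'tau': array([-2.13201047e-04, -3.72318220e+01,  2.52407634e+01,  1.70827238e-02,
        4.75401521e-05, -4.59919356e-07]), 'eef_pos': array([0.14844122, 0.47677589, 0.23039029]), 'tool_rot': array([ 1.50355187e-01,  9.88631457e-01, -1.06525589e-03, -1.59740135e-04]), 'ft_force': array([0.40645745, 0.18747582, 0.60309246]), 'ft_torque': array([-0.02680853, -0.04667181,  0.02068804]), 'grasp_force': 0.0, 'grip_width': 0.08535398116202246}
{'camera_matrix': array([[434.45118535,   0.        , 324.65525169],
       [  0.        , 434.45118535, 238.04293952],
       [  0.        ,   0.        ,   1.        ]]), 'eye': array([ 0.46735334, -0.99455753,  0.66692678]), 'attitude': array([ 0.47628679, -0.00094836, -0.01622765,  0.87913972])}
{'camera_matrix': array([[397.87408331,   0.        , 319.12446793],
       [  0.        , 397.87408331, 235.33069047],
       [  0.        ,   0.        ,   1.        ]]), 'hand_eye': array([[-6.01507379e-04,  9.63871692e-01,  2.66366287e-01,
         6.65706810e-02],
       [ 9.99999814e-01,  5.52824308e-04,  2.57748709e-04,
        -1.77322765e-04],
       [ 1.01182926e-04,  2.66366393e-01, -9.63871845e-01,
        -1.43075532e-01],
       [ 0.00000000e+00,  0.00000000e+00,  0.00000000e+00,
         1.00000000e+00]])}
```

View pics/s1.png

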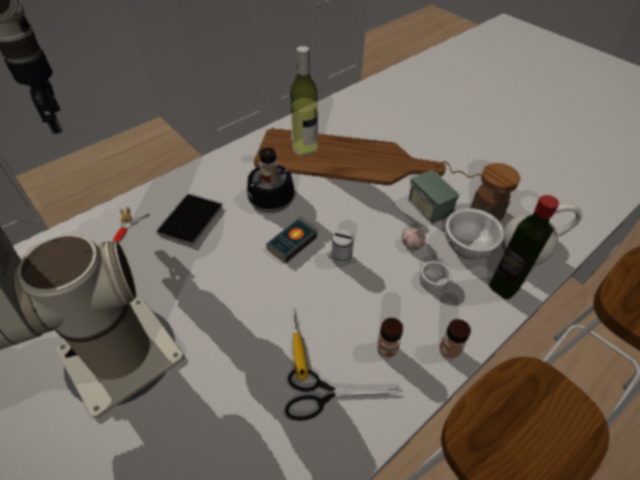

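View pics/d1.png

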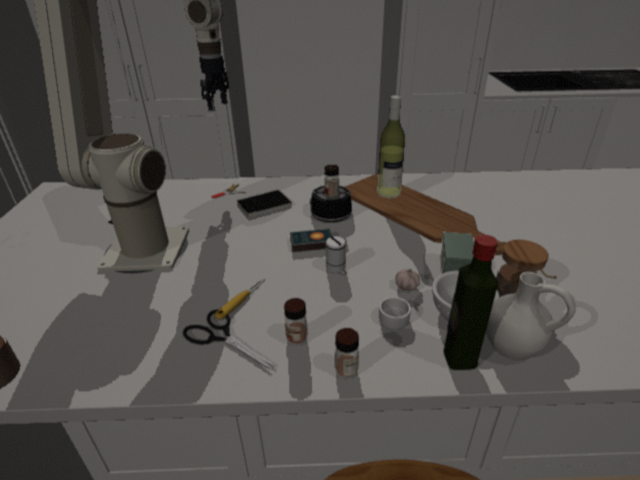

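Scene view: the jar stands in the grinder, with its lid top at about (267,153) and the base at about (270,187). The cup top is at about (343,238), the matchbox at (292,240), and a bottle and board stand behind the grinder. In the side view the lid is at (331,169), the grinder at (330,203) and the cup top at (336,242).

Run:
```python
from h import *
for f,u,v,z,n in [('s1',267,153,.154,'jar'),('d1',331.5,169.5,.154,'jar'),('s1',343,238,.083,'cup'),('d1',336,242,.083,'cup'),('s1',271,183,.07,'gr'),('d1',330.5,194,.07,'gr'),('s1',304,150,0,'bottle'),('d1',390,193,0,'bottle'),('s1',292,240,.024,'mb'),('s1',265,165,0,'board'),('s1',190,218,0,'notebook'),('s1',300,360,0,'scis'),('s1',390,345,0,'jarb')]:
    print(n,f,pix(f,u,v,z).round(3))
def crop(f,u,v,w,h,s):
    i=cv2.imread(f'pics/{f}.png')[v-h:v+h,u-w:u+w]; return cv2.resize(i,None,fx=s,fy=s,interpolation=cv2.INTER_CUBIC)
a=crop('s1',305,205,80,60,5)
cv2.imwrite('pics/c1.png',a)
```

```text
jar s1 [0.512 0.164 0.154]
jar d1 [0.513 0.148 0.154]
cup s1 [ 0.51  -0.119  0.083]
cup d1 [ 0.513 -0.118  0.083]
gr s1 [0.505 0.148 0.07 ]
gr d1 [0.511 0.159 0.07 ]
bottle s1 [0.712 0.267 0.   ]
bottle d1 [0.713 0.291 0.   ]
mb s1 [ 0.448 -0.007  0.024]
board s1 [0.581 0.287 0.   ]
notebook s1 [0.306 0.242 0.   ]
scis s1 [ 0.271 -0.253  0.   ]
jarb s1 [ 0.435 -0.351  0.   ]
```

View pics/c1.png

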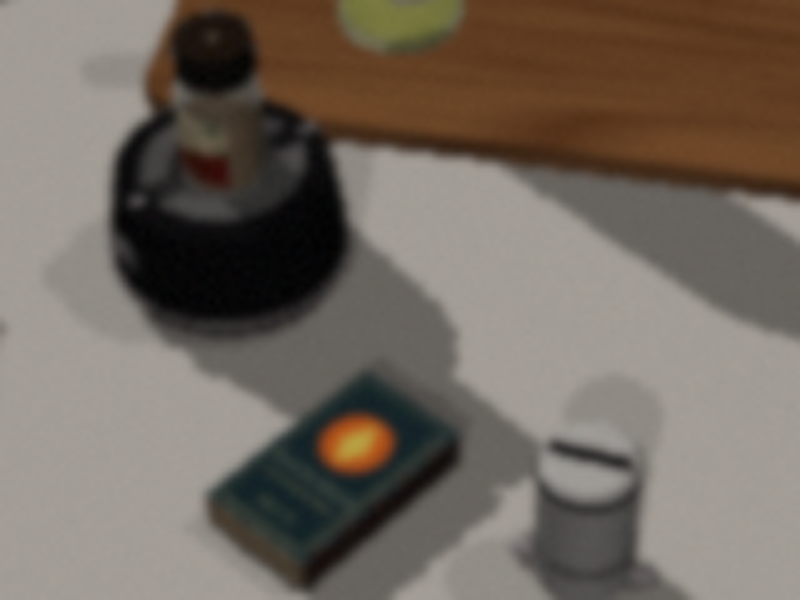

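The crop (×5, offset 225,145) shows the gap marks near (252.4,185.0) and (287.6,170.4). The bar ends are near (336,234.4) and (351,238).

Run:
```python
from h import *
a=pix('s1',252.4,185,.07);b=pix('s1',287.6,170.4,.07);d=b-a;print(a,b,(a+b)/2,np.degrees(np.arctan2(d[1],d[0])),np.hypot(*d[:2]))
a=pix('s1',336,234.4,.087);b=pix('s1',351,238,.087);d=b-a;print(a,b,(a+b)/2,np.degrees(np.arctan2(d[1],d[0])),np.hypot(*d[:2]))
```

```text
[0.46397898 0.17304494 0.07      ] [0.5681532  0.15923141 0.07      ] [0.51606609 0.16613818 0.07      ] -7.55336898855591 0.10508607382982546
[ 0.50285952 -0.103062    0.087     ] [ 0.52139323 -0.1332951   0.087     ] [ 0.51212638 -0.11817855  0.087     ] -58.490572329181056 0.03546179102869305
```

Call:
move_arm --moves '[[[0.05,-0.04,0.02,0,100],[0.1,-0.09,0.03,0,100],[0.16,-0.14,0.04,0,100],[0.22,-0.2,0.05,0,100],[0.27,-0.25,0.05,0,100]]]'

```text
clock: 0.78
eef_pos: [0.3769, 0.2683, 0.2786]
tool_rot: [0.15, 0.989, 0.0, 0.0]
ft_force: [0.9, 1.1, -0.4]
grip_width: 0.0854
grasp_force: 0.0
```

Call:
move_arm --moves '[[[0.04,-0.04,0.0,0,100],[0.08,-0.08,0.0,0,100],[0.1,-0.1,0.0,0,100],[0.1,-0.1,0.0,0,100]]]'

```text
clock: 1.27
eef_pos: [0.4764, 0.1681, 0.2775]
tool_rot: [0.152, 0.988, -0.0, -0.001]
ft_force: [-0.2, -0.4, 0.6]
grip_width: 0.0853
grasp_force: 0.0
```

Run:
```python
from h import *
c,o=snap('wrist','w2'); print(o['eef_pos'],o['tool_rot'],o['joint_pos'])
```

```text
[0.47643636 0.16810383 0.27746077] [ 1.52218769e-01  9.88346623e-01 -3.05999920e-04 -5.51994129e-04] [ 3.39209688e-01  2.37542043e-01  1.20431022e-01  1.45494745e+00
 -1.78694123e-05  6.44835393e-01]
```

View pics/w2.png

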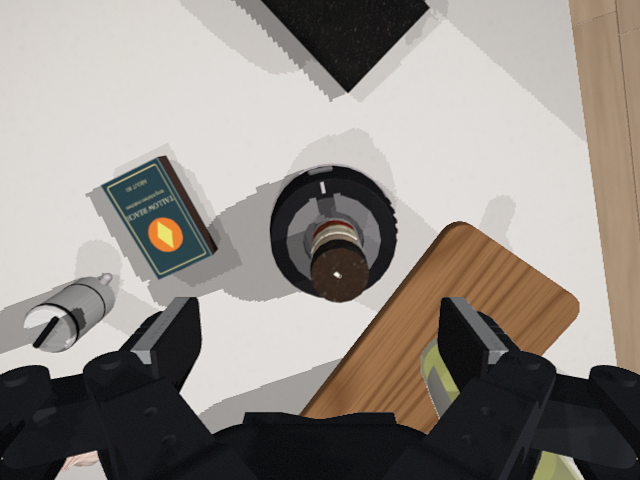

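Wrist view: the lid centre is at about (340,272), the near steel mark at (322,187), and the base's outer edges at u=270 and 397. The cup lies bottom left with its bar from (36,347) to (58,320).

Run:
```python
from h import *
print('lid',pix('w2',340,271,.154)); m=pix('w2',322,187,.07);print('mark',m)
print('L',pix('w2',270,230,.07),'R',pix('w2',397,230,.07))
a=pix('w2',36,347,.087);b=pix('w2',58,319,.087);d=b-a;print(a,b,np.degrees(np.arctan2(d[1],d[0])))
for cx,cy in [(.513,.158),(.513,.162),(.51,.16)]:
  print(cx,cy,np.degrees(np.arctan2(cy-m[1],cx-m[0])),[proj('w2',[cx+.064*np.cos(t),cy+.064*np.sin(t),.07]).round() for t in np.arange(8)*np.pi/4])
```

```text
lid [0.51258964 0.17192141 0.154     ]
mark [0.46349461 0.17443353 0.07      ]
L [0.48672152 0.1175014  0.07      ] R [0.52155766 0.22776981 0.07      ]
[ 0.52425967 -0.12748218  0.087     ] [ 0.50431476 -0.09408663  0.087     ] 120.84702153987105
0.513 0.158 -18.363806183542692 [array([341., 304.]), array([382., 274.]), array([388., 223.]), array([355., 182.]), array([299., 177.]), array([258., 212.]), array([256., 263.]), array([290., 300.])]
0.513 0.162 -14.098509449594141 [array([345., 303.]), array([386., 272.]), array([393., 222.]), array([359., 180.]), array([304., 176.]), array([262., 211.]), array([260., 262.]), array([294., 299.])]
0.51 0.16 -17.242378833083784 [array([342., 301.]), array([383., 270.]), array([390., 219.]), array([356., 178.]), array([300., 173.]), array([259., 208.]), array([257., 260.]), array([291., 297.])]
```

Call:
move_arm --moves '[[[0.036,0.003,-0.03,0,100],[0.036,0.003,-0.07,0,100],[0.036,0.003,-0.12,0,100],[0.036,0.003,-0.165,0,100],[0.036,0.003,-0.165,0,100]]]'

```text
clock: 1.95
eef_pos: [0.5073, 0.1728, 0.1098]
tool_rot: [0.149, 0.989, -0.002, -0.004]
ft_force: [-0.8, -0.1, 1.2]
grip_width: 0.0853
grasp_force: 0.0
```

Call:
move_arm --moves '[[[0,0,0,0,45],[0,0,0,0,40],[0,0,0,0,40],[0,0,0,0,40]]]'

```text
clock: 2.45
eef_pos: [0.5129, 0.1733, 0.1149]
tool_rot: [0.15, 0.989, 0.001, 0.002]
ft_force: [0.4, 1.0, 3.4]
grip_width: 0.0417
grasp_force: 60.0
```

Call:
move_arm --moves '[[[0,0,0.02,0,40],[0,0,0.05,0,40],[0,0,0.08,0,40],[0,0,0.11,0,40],[-0.02,-0.015,0.12,0,40]]]'

```text
clock: 3.08
eef_pos: [0.493, 0.1583, 0.2349]
tool_rot: [0.15, 0.989, 0.001, 0.002]
ft_force: [0.0, 0.3, -1.7]
grip_width: 0.0415
grasp_force: 60.8
```

Call:
move_arm --moves '[[[-0.04,-0.03,0,0,40],[-0.08,-0.06,0,0,40],[-0.12,-0.095,0,0,40],[-0.16,-0.125,-0.02,0,40],[-0.16,-0.125,-0.05,0,40]]]'

```text
clock: 3.7
eef_pos: [0.3292, 0.0313, 0.1832]
tool_rot: [0.152, 0.988, -0.0, 0.001]
ft_force: [0.9, 1.5, -1.3]
grip_width: 0.0415
grasp_force: 61.0
```

Call:
move_arm --moves '[[[0,0,-0.03,0,40],[0,0,-0.06,0,40],[0,0,-0.09,0,40],[0,0,-0.105,0,40],[0,0,-0.105,0,40]]]'

```text
clock: 4.32
eef_pos: [0.33, 0.0325, 0.0773]
tool_rot: [0.15, 0.989, -0.0, -0.002]
ft_force: [-0.7, 0.5, -0.1]
grip_width: 0.0418
grasp_force: 61.0
```

Call:
move_arm --moves '[[[0,0,-0.01,0,40],[0,0,-0.017,0,40],[0,0,-0.017,0,40]]]'

```text
clock: 4.7
eef_pos: [0.3312, 0.0327, 0.0609]
tool_rot: [0.15, 0.989, -0.0, -0.0]
ft_force: [-0.1, 0.1, -0.4]
grip_width: 0.0417
grasp_force: 61.0
```

Run:
```python
from h import *
c,o=snap('side','d2'); print(o['eef_pos'],o['ft_force'])
i=c['color'][150:270,220:380,::-1]; cv2.imwrite('pics/c2.png',cv2.resize(i,None,fx=5,fy=5,interpolation=cv2.INTER_CUBIC))
```

```text
[0.33117485 0.0326987  0.06089324] [-0.12780488  0.11754233 -0.42775853]
```

View pics/c2.png

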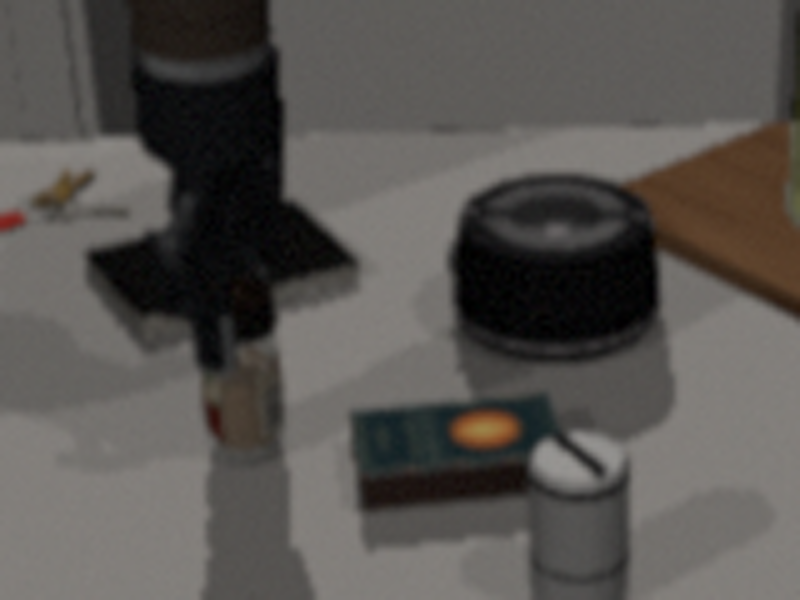

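The jar hangs upright in the fingers just above the worktop (bottom at about (242,455) in the crop), and the socket is empty. I'll lower it the last few mm.

Call:
move_arm --moves '[[[0,0,-0.002,0,40],[0,0,-0.004,0,40],[0,0,-0.004,0,40]]]'

```text
clock: 5.12
eef_pos: [0.332, 0.0327, 0.0579]
tool_rot: [0.15, 0.989, 0.0, 0.001]
ft_force: [-1.2, -1.0, 6.1]
grip_width: 0.042
grasp_force: 61.8
```

Contact (6 N), so I release the jar and go up.

Call:
move_arm --moves '[[[0,0,0.001,0,60],[0,0,0.001,0,80],[0,0,0.001,0,100],[0,0,0.001,0,100],[0,0,0.03,0,100]]]'

```text
clock: 5.75
eef_pos: [0.3294, 0.0325, 0.086]
tool_rot: [0.15, 0.989, -0.001, -0.003]
ft_force: [0.3, 0.3, -0.3]
grip_width: 0.0853
grasp_force: 0.0
```

Call:
move_arm --moves '[[[0,0,0.05,0,100],[0,0,0.11,0,100],[0,0,0.17,0,100],[0.04,0.04,0.2,0,100],[0.08,0.08,0.2,0,100]]]'

```text
clock: 6.38
eef_pos: [0.4142, 0.1138, 0.2907]
tool_rot: [0.151, 0.989, 0.001, 0.004]
ft_force: [0.1, -1.0, -0.5]
grip_width: 0.0853
grasp_force: 0.0
```

Call:
move_arm --moves '[[[0.02,0.02,0,0,100],[0.05,0.05,0,0,100],[0.05,0.05,0,0,100]]]'

```text
clock: 6.75
eef_pos: [0.4628, 0.1643, 0.2857]
tool_rot: [0.149, 0.989, -0.0, -0.001]
ft_force: [-1.5, -0.3, -0.2]
grip_width: 0.0856
grasp_force: 0.0
```

Run:
```python
from h import *
c,o=snap('wrist','w3'); print(o['eef_pos'],o['tool_rot'],o['joint_vel'].round(3))
```

```text
[0.46275041 0.16433542 0.2857291 ] [ 1.49256453e-01  9.88798181e-01 -3.02359663e-04 -7.60271119e-04] [-0.024 -0.051 -0.051  0.031 -0.011 -0.01 ]
```

View pics/w3.png

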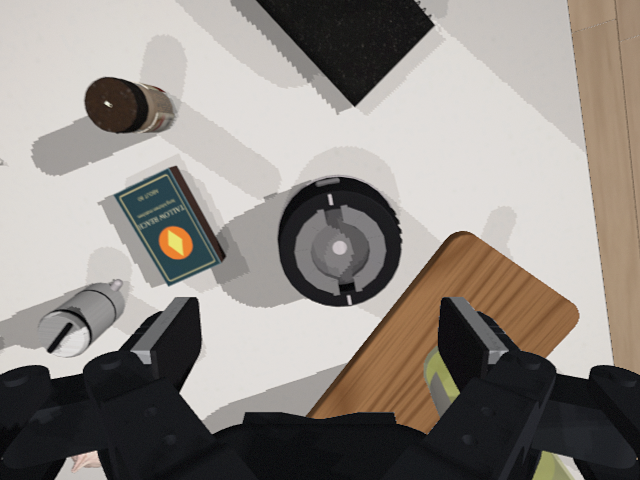

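Wrist view: the jar stands upright at (110,105). The empty socket is centred near (340,248), with steel marks at (331,199) and (349,299). The cup bar runs from (50,351) to (73,325). I'll enlarge the socket and cup.

Run:
```python
from h import *
i=cv2.imread('pics/w3.png')
a=cv2.resize(i[175:315,275:405],None,fx=4,fy=4,interpolation=cv2.INTER_CUBIC)
b=cv2.resize(i[270:370,30:100],None,fx=4,fy=4,interpolation=cv2.INTER_CUBIC)
b=cv2.copyMakeBorder(b,0,a.shape[0]-b.shape[0],0,0,cv2.BORDER_CONSTANT)
cv2.imwrite('pics/c3.png',np.hstack([a,b]))
```

```text
(no output)
```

View pics/c3.png

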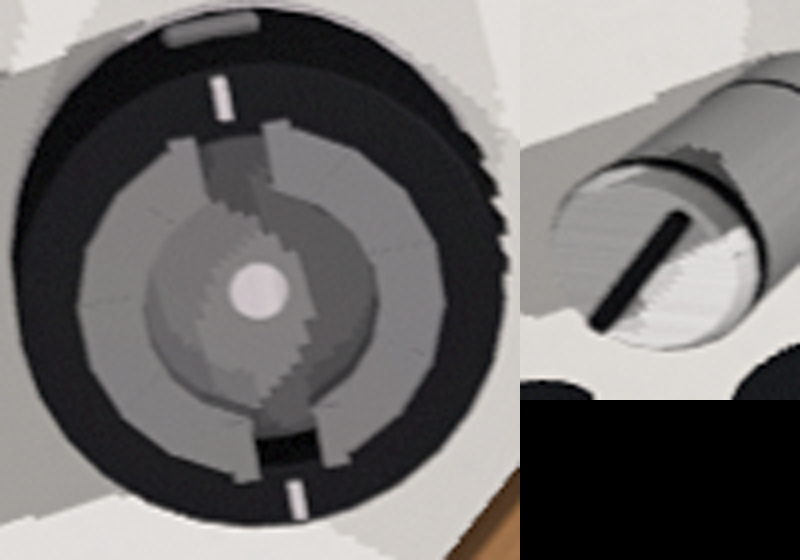

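The marks' centres are at (330.5,199.5) and (349.3,300.0). The bar ends are at (49.5,352) and (70.5,323.8).

Run:
```python
from h import *
def seg(f,p,q,z):
    a=pix(f,*p,z);b=pix(f,*q,z);d=b-a;print(((a+b)/2).round(4),np.degrees(np.arctan2(d[1],d[0])).round(2),np.hypot(*d[:2]).round(4))
seg('w3',(330.5,199.5),(349.3,300),.07)
seg('w3',(49.5,352),(70.5,323.8),.087)
# lip/hole edges (hole left/right)
seg('w3',(275+145/4,250),(275+378/4,250),.07)
o=monitor.get_obs();print(o['eef_pos'],R.from_quat(o['tool_rot']).as_matrix()[:,1],o['joint_pos'])
```

```text
[0.5145 0.1688 0.07  ] -6.31 0.1014
[ 0.5131 -0.1122  0.087 ] 122.77 0.0395
[0.5131 0.1693 0.07  ] 72.81 0.055
[0.46163169 0.16329741 0.28606303] [ 0.29596794  0.95519664 -0.00153627] [ 3.40084214e-01  2.05203088e-01  1.01169685e-01  1.46915647e+00
 -1.31954613e-04  6.40554854e-01]
```

Socket ≈ (0.513, 0.169) with gaps at −6.3°. Cup ≈ (0.513, −0.113) with its bar at −57.2°. Next I go to the cup.

Call:
move_arm --moves '[[[0.01,-0.055,0,0,100],[0.02,-0.11,-0.02,0,100],[0.03,-0.165,-0.04,0,100],[0.04,-0.22,-0.06,0,100],[0.051,-0.276,-0.08,0,100]]]'

```text
clock: 7.42
eef_pos: [0.5115, -0.1154, 0.2072]
tool_rot: [0.151, 0.989, -0.0, 0.0]
ft_force: [1.1, 0.6, 1.0]
grip_width: 0.085
grasp_force: 0.0
```

Call:
move_arm --moves '[[[0,0,-0.03,0,100],[0,0,-0.07,0,100],[0,0,-0.08,0,100],[0,0,-0.08,0,100]]]'

```text
clock: 7.92
eef_pos: [0.5119, -0.1133, 0.1275]
tool_rot: [0.15, 0.989, -0.0, -0.0]
ft_force: [0.0, 0.0, 0.6]
grip_width: 0.0853
grasp_force: 0.0
```

Run:
```python
from h import *
c,o=snap('wrist','w4'); print(o['eef_pos'],o['tool_rot'])
a=c['color'][140:480,100:540,::-1]
cv2.imwrite('pics/c4.png',cv2.resize(a,(770,595),interpolation=cv2.INTER_CUBIC))
```

```text
[ 0.51186034 -0.113293    0.12745874] [ 1.50432525e-01  9.88620166e-01 -1.57227478e-05 -4.71078729e-04]
```

View pics/c4.png

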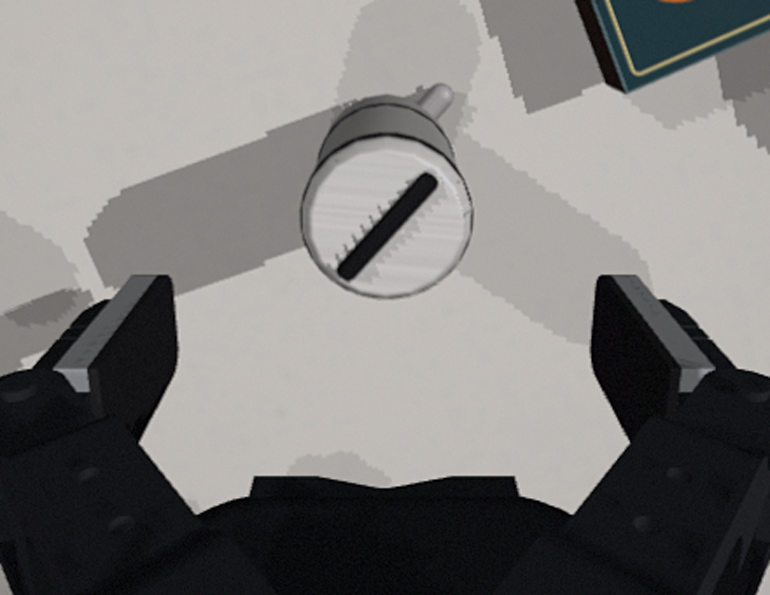

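The cup top is centred between the fingers at crop (387,217). Its bar ends are at (347,271) and (428,182), and one pin shows at the upper right.

Run:
```python
from h import *
f=lambda u,v:(u/1.75+100,v/1.75+140)
print(pix('w4',*f(387,217),.083).round(4))
a=pix('w4',*f(340,277),.087);b=pix('w4',*f(435,175),.087);d=b-a;print(((a+b)/2).round(4),np.degrees(np.arctan2(d[1],d[0])),np.hypot(*d[:2]))
```

```text
[ 0.5121 -0.1126  0.083 ]
[ 0.5136 -0.1132  0.087 ] 121.46510765939519 0.04033952806907397
```

Call:
move_arm --moves '[[[0.001,0,-0.03,0,100],[0.001,0,-0.06,0,100],[0.001,0,-0.09,0,100],[0.001,0,-0.091,0,75],[0.001,0,-0.091,0,65]]]'

```text
clock: 8.6
eef_pos: [0.5151, -0.1134, 0.0381]
tool_rot: [0.15, 0.989, -0.0, 0.002]
ft_force: [0.1, 0.1, 0.5]
grip_width: 0.0557
grasp_force: 0.0
```

Call:
move_arm --moves '[[[0,0,0,0,45],[0,0,0,0,45],[0,0,0,0,45],[0,0,0.0,0,45]]]'

```text
clock: 9.1
eef_pos: [0.5156, -0.1138, 0.0386]
tool_rot: [0.15, 0.989, -0.0, 0.002]
ft_force: [-0.5, -0.1, 6.8]
grip_width: 0.049
grasp_force: 62.7
```

Call:
move_arm --moves '[[[0,0,0.03,0,45],[0,0,0.07,0,45],[0,0.0,0.11,0,45],[0,0.04,0.12,8,45],[0,0.09,0.12,16,45]]]'

```text
clock: 9.72
eef_pos: [0.5146, -0.0232, 0.1582]
tool_rot: [0.01, 1.0, -0.0, 0.002]
ft_force: [0.4, -0.6, -2.4]
grip_width: 0.0488
grasp_force: 63.0
```

Call:
move_arm --moves '[[[0,0.05,0,9,45],[0,0.1,0,18,45],[0,0.15,0,27,45],[0,0.192,0,36,45],[0,0.192,0,36,45]]]'

```text
clock: 10.35
eef_pos: [0.5132, 0.1717, 0.1564]
tool_rot: [-0.301, 0.954, 0.0, 0.0]
ft_force: [-0.9, -0.6, -2.1]
grip_width: 0.0484
grasp_force: 63.0
```

Run:
```python
from h import *
c,o=snap('wrist','w5'); print(o['eef_pos'],o['tool_rot'],R.from_quat(o['tool_rot']).as_matrix().round(3),o['ft_force'])
c,o=snap('scene','s5');c,o=snap('side','d5')
a=cv2.imread('pics/w5.png')[140:480,100:540]
a=cv2.resize(a,(518,400),interpolation=cv2.INTER_CUBIC)
b=cv2.resize(cv2.imread('pics/d5.png')[130:230,295:365],(280,400),interpolation=cv2.INTER_CUBIC)
cv2.imwrite('pics/c5.png',np.hstack([a,b]))
```

```text
[0.5131987  0.17170797 0.15636518] [-3.00727421e-01  9.53710033e-01  3.47268542e-04  2.65526479e-04] [[-0.819 -0.574  0.   ]
 [-0.574  0.819  0.001]
 [-0.001  0.001 -1.   ]] [-0.86467093 -0.57195161 -2.09319513]
```

View pics/c5.png

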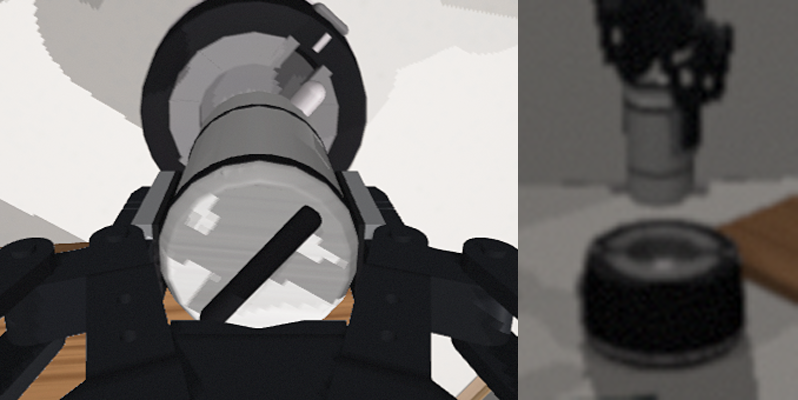

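The cup is held upright above the socket. Its top is centred at crop (259,244) with the bar from (312,212) to about (207,316). The near mark is at (321,42) and the pin tip at about (314,95), so the pin points at the gap.

Run:
```python
from h import *
s=518/440
f=lambda u,v:(u/s+100,v/s+140)
dz=.1564-.0386
print('top',pix('w5',*f(259,244),.083+dz).round(4))
a=pix('w5',*f(207,316),.087+dz);b=pix('w5',*f(312,212),.087+dz);d=a-b;print(((a+b)/2).round(4),np.degrees(np.arctan2(d[1],d[0])),np.hypot(*d[:2]))
for ang in (-8,-6.3,-4):
  t=np.radians(ang); 
  for c in ((.5135,.169),(.5115,.171)):
    print(ang,c,'mark pred',(np.array(proj('w5',[c[0]-.0507*np.cos(t),c[1]-.0507*np.sin(t),.07]))-[100,140])*s,'pin pred',(proj('w5',[c[0]-.037*np.cos(t),c[1]-.037*np.sin(t),.006+dz])-[100,140])*s)
```

```text
top [0.5074 0.167  0.2008]
[0.5103 0.1686 0.2048] -6.539897101943429 0.03647990970774736
-8 (0.5135, 0.169) mark pred [325.41979033  43.51076959] pin pred [319.58758376  87.35760823]
-8 (0.5115, 0.171) mark pred [331.16475229  42.49811862] pin pred [326.90266711  86.09933424]
-6.3 (0.5135, 0.169) mark pred [323.21191692  41.43670315] pin pred [317.5288507   85.47777204]
-6.3 (0.5115, 0.171) mark pred [328.96240316  40.42167077] pin pred [324.85046846  84.21674771]
-4 (0.5135, 0.169) mark pred [320.11676675  38.73339698] pin pred [314.6439405   83.02809866]
-4 (0.5115, 0.171) mark pred [325.87432538  37.71525631] pin pred [321.97392244  81.76348553]
```

Call:
move_arm --moves '[[[0.002,0,-0.015,0,45],[0.002,0,-0.03,0,45],[0.002,0,-0.039,0,45],[0.002,0,-0.039,0,45]]]'

```text
clock: 11.0
eef_pos: [0.5146, 0.1681, 0.1157]
tool_rot: [-0.298, 0.955, -0.0, -0.002]
ft_force: [0.1, -0.0, -3.1]
grip_width: 0.0484
grasp_force: 62.9
```

Run:
```python
from h import *
c,o=snap('wrist','w6'); print(o['eef_pos'],o['tool_rot'],o['ft_force'])
c,o=snap('scene','s6');c,o=snap('side','d6')
# predicted pixel of near gap's lip corners/marks and pin tip for the estimate
for n,P in dict(mark=[.5135-.0507*np.cos(.11),.169+.0507*np.sin(.11),.07]).items(): print(n,proj('w6',P))
i=cv2.imread('pics/w6.png')
a=cv2.resize(i[130:260,240:400],None,fx=5,fy=4.5,interpolation=cv2.INTER_CUBIC)
cv2.imwrite('pics/c6.png',a)
```

```text
[0.51457642 0.16808317 0.11569632] [-2.97974768e-01  9.54572524e-01 -7.97953064e-06 -1.52743471e-03] [ 6.53135439e-02 -1.75846895e-03 -3.05476500e+00]
mark [393.29216107 187.42903025]
```

View pics/c6.png

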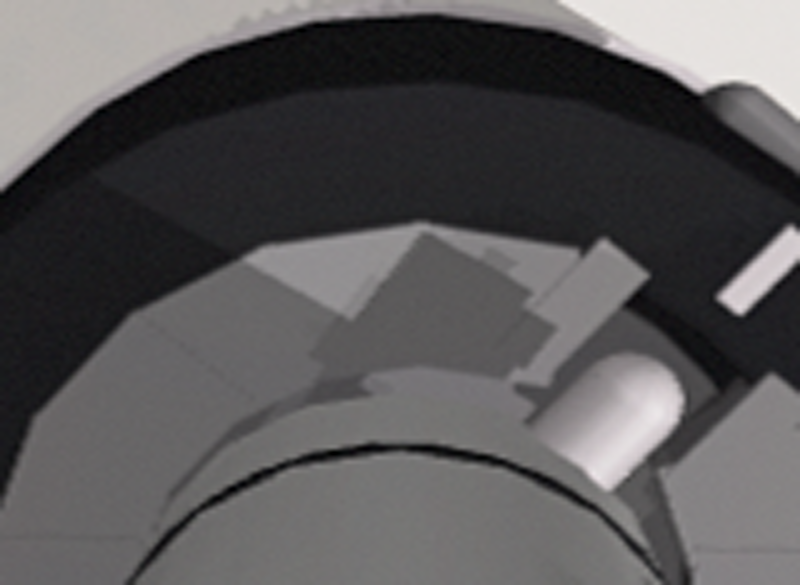

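The pin tip is at crop (668,372) and the mark centre at (760,272). The gap's outer corners are at (648,275) and (770,375), its inner ones at (530,385) and (665,468).

Run:
```python
from h import *
P=lambda u,v,z:pix('w6',240+u/5,130+v/4.5,z)
m=P(760,272,.07)
t=P(668,372,.083); p0=P(567,460,.083)
for ang in (-6.3,-5):
  d=np.array([np.cos(np.radians(ang)),np.sin(np.radians(ang)),0])
  print(ang,'socket',(m+.0507*d).round(4),'cup',(t+.037*d).round(4))
d=p0-t;print('pin ang',np.degrees(np.arctan2(d[1],d[0])),np.hypot(*d[:2]))
for q in [(648,275),(770,375),(530,385),(665,468)]: print(P(*q,.07).round(4))
M=P(760,272,.07);
```

```text
-6.3 socket [0.515  0.1694 0.07  ] cup [0.5138 0.167  0.083 ]
-5 socket [0.5151 0.1705 0.07  ] cup [0.5139 0.1679 0.083 ]
pin ang -9.67127684584589 0.012760485457211687
[0.4709 0.1663 0.07  ]
[0.4729 0.1825 0.07  ]
[0.4871 0.164  0.07  ]
[0.4871 0.1803 0.07  ]
```

Call:
move_arm --moves '[[[0.001,0.0025,0,0,45],[0.001,0.0025,-0.005,0,45],[0.001,0.0025,-0.01,0,45],[0.001,0.0025,-0.013,0,45],[0.001,0.0025,-0.013,0,45]]]'

```text
clock: 11.78
eef_pos: [0.5162, 0.1711, 0.1037]
tool_rot: [-0.298, 0.954, -0.0, -0.001]
ft_force: [-0.1, 0.8, -1.9]
grip_width: 0.0485
grasp_force: 63.0
```

No contact on the way in, so I continue to the plate and watch the force.

Call:
move_arm --moves '[[[0,0,-0.004,0,45],[0,0,-0.007,0,45],[0,0,-0.009,0,45],[0,0,-0.009,0,45]]]'

```text
clock: 12.28
eef_pos: [0.5166, 0.1712, 0.0956]
tool_rot: [-0.298, 0.954, 0.0, 0.0]
ft_force: [-2.9, -0.4, 1.4]
grip_width: 0.0486
grasp_force: 63.3
```

Call:
move_arm --moves '[[[0,0,-0.003,0,45],[0,0,-0.006,0,45],[0,0,-0.009,0,45],[0,0,-0.01,0,45],[0,0,-0.01,0,45]]]'

```text
clock: 12.9
eef_pos: [0.5167, 0.1712, 0.0855]
tool_rot: [-0.298, 0.954, -0.0, 0.0]
ft_force: [-3.0, -0.7, 5.6]
grip_width: 0.0485
grasp_force: 63.6
```

Call:
move_arm --moves '[[[-0.001,0,0,0,45],[-0.001,0,0,-6,45],[-0.001,0,0,-12,45],[-0.001,-0.0005,0,-20,45],[-0.001,-0.0005,0,-28,45]]]'

```text
clock: 13.52
eef_pos: [0.5168, 0.1699, 0.086]
tool_rot: [-0.056, 0.998, -0.001, 0.001]
ft_force: [-0.1, -4.4, 6.3]
grip_width: 0.0491
grasp_force: 63.6
```

Run:
```python
from h import *
o=monitor.get_obs(); print(o['eef_pos'],o['ft_force'],o['ft_torque'],R.from_quat(o['tool_rot']).as_matrix().round(3)[:,1],o['joint_pos'].round(3))
```

```text
[0.51683467 0.16994196 0.08597808] [-0.06918424 -4.41740164  6.29287202] [-0.91123967  0.08592887  0.27942714] [-0.112  0.994 -0.002] [ 0.319  0.43  -0.122  1.017 -0.003  0.207]
```

The torque about z is 0.28 N m, so the dogs are engaged. I keep turning.

Call:
move_arm --moves '[[[0,-0.001,0,-8,45],[0,-0.001,0,-16,45],[0,-0.0015,0,-24,45],[0,-0.0015,0,-32,45],[0,-0.0015,0,-40,45]]]'

```text
clock: 14.15
eef_pos: [0.516, 0.1678, 0.0856]
tool_rot: [0.289, 0.957, -0.001, 0.001]
ft_force: [-2.2, -4.9, 5.9]
grip_width: 0.0485
grasp_force: 63.5
```

Run:
```python
from h import *
o=monitor.get_obs(); print(o['eef_pos'],o['ft_force'],o['ft_torque'],R.from_quat(o['tool_rot']).as_matrix().round(3)[:,1],o['joint_pos'].round(3))
```

```text
[0.51596293 0.16778454 0.08557187] [-2.17548839 -4.93247709  5.852873  ] [-1.17512266  0.46679895  0.34011134] [ 0.553  0.833 -0.002] [ 0.316  0.429 -0.124  1.018 -0.003  0.902]
```

Call:
move_arm --moves '[[[-0.0005,-0.001,0,-6,45],[-0.0005,-0.001,0,-11,45],[-0.0005,-0.001,0,-15,45],[-0.0005,-0.001,0,-15,45]]]'

```text
clock: 14.65
eef_pos: [0.5154, 0.1672, 0.0856]
tool_rot: [0.409, 0.913, -0.001, 0.001]
ft_force: [-2.3, -2.6, 6.5]
grip_width: 0.0488
grasp_force: 63.5
```

Run:
```python
from h import *
o=monitor.get_obs(); print(o['eef_pos'],o['ft_force'],o['ft_torque'],R.from_quat(o['tool_rot']).as_matrix().round(3)[:,1],o['joint_pos'].round(3))
```

```text
[0.51538371 0.1671668  0.08558204] [-2.27826908 -2.59018739  6.53889151] [-0.90668014  0.46229333  0.38741837] [ 0.747  0.665 -0.001] [ 0.315  0.428 -0.126  1.017 -0.003  1.158]
```

Call:
move_arm --moves '[[[0,-0.0005,0,-3,45],[0,-0.0005,0,-5,45],[0,-0.0005,0,-5,45]]]'

```text
clock: 15.02
eef_pos: [0.5151, 0.167, 0.0855]
tool_rot: [0.446, 0.895, -0.001, 0.001]
ft_force: [-1.4, -4.4, 6.5]
grip_width: 0.049
grasp_force: 62.6
```

Run:
```python
from h import *
o=monitor.get_obs(); print(o['eef_pos'],o['ft_force'],o['ft_torque'],R.from_quat(o['tool_rot']).as_matrix().round(3)[:,1],o['joint_pos'].round(3))
```

```text
[0.51514085 0.16699374 0.08550829] [-1.35381552 -4.41772526  6.4654291 ] [-0.90068808  0.47710804  1.78044954] [ 0.799  0.601 -0.001] [ 0.315  0.428 -0.127  1.017 -0.003  1.24 ]
```

The torque jumped to 1.8 N m, so the cup is at the stop. I ease off a little and check that it holds.

Call:
move_arm --moves '[[[0,0,0,1.5,45],[0,0,0,1.5,45],[0,0,0,1.5,45],[0,0,0,1.5,45],[0,0,0,1.5,45]]]'

```text
clock: 15.65
eef_pos: [0.5152, 0.167, 0.0856]
tool_rot: [0.435, 0.9, -0.001, 0.001]
ft_force: [-1.9, -3.4, 6.2]
grip_width: 0.0489
grasp_force: 63.0
```

Run:
```python
from h import *
o=monitor.get_obs(); print(o['eef_pos'],o['ft_force'],o['ft_torque'],o['grasp_force'],R.from_quat(o['tool_rot']).as_matrix().round(3)[:,1],o['joint_pos'].round(3))
c,o=snap('wrist','w7'); c5=cv2.imread('pics/w5.png')
# bar in the tool frame: dark-bar angle now against before the insertion
for n in ('w5','w6','w7'):
    g=cv2.cvtColor(cv2.imread(f'pics/{n}.png'),6)[290:400,250:390]
    k,l,st,ce=cv2.connectedComponentsWithStats((g<50).astype(np.uint8))
    for j in range(1,k):
        if st[j,4]>300: 
            ys,xs=np.where(l==j); print(n,st[j],ce[j].round(1),cv2.minAreaRect(np.c_[xs,ys].astype(np.float32)))
```

```text
[0.51520811 0.16701026 0.08555589] [-1.8592482  -3.40673954  6.15956791] [-0.88633341  0.45709296  1.18643474] 63.0340122571215 [ 0.784  0.621 -0.001] [ 0.315  0.427 -0.127  1.017 -0.002  1.216]
w5 [  26   25   97   85 2314] [78.3 69.1] ((75.56008911132812, 72.48722839355469), (21.041290283203125, 121.49427795410156), 44.30972671508789)
w6 [  26   25   97   85 2316] [78.4 69.1] ((75.59105682373047, 72.51181030273438), (21.064498901367188, 121.48356628417969), 44.25593948364258)
w7 [  26   24   96   86 2324] [78.  69.2] ((75.01639556884766, 72.42509460449219), (21.390594482421875, 120.83411407470703), 44.34145736694336)
```

The bar sits in the hand as it did before insertion, so the cup has not slipped. It has turned about 85° and is held against the stop with 1.2 N m and about 8 N pressing down. The jar was seen upright, so I hand in.

```bash
python3 -c "
from workcell import job
print(job.job_done())"
```

```text
the job is handed in; nothing more can be done
None
```

The jar stands upright on the bare worktop, well clear of the grinder, and the cup is seated, pressed down and turned about 85° clockwise to its stop, still gripped there; the job is handed in at about 16 s of the 61 s limit.

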